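# Put the rolling pin away under its forked bracket

### The arm

A 6-joint arm with a two-finger parallel gripper is mounted at the origin on the work surface. World frame = base frame: x ahead of the robot, y to its left, z up, the work surface at z = 0. Lengths are in m, angles in rad, forces in N, time in s.
With the tool pointing down it reaches from about 0.35 to 0.975 m from the base axis. Payload 4.9 kg.
Tool frame: the origin (TCP) lies at the very end of the fingers, on their centre line; the grasp point (between the pads) lies 19 mm behind it; z points along the fingers, x is the direction in which the jaws open and shut, and the axes are right-handed (so a half turn about z gives the same grasp; the last joint's range is limited). The gripper opens to 85 mm and grips with 20 to 120 N. Pads are 22 mm wide; open, the fingers measure 114 mm over their backs; the gripper's body (76 mm by 85 mm) begins 54 mm behind the grasp point. The pads swing forward as they close: fully open they stand 13 mm farther back than shut.
Start: joints at [1.015, 0.053, 1.613, -0, 1.476, -0.119], TCP at [0.264, 0.566, 0.231] pointing down, gripper open.
Joint ranges: [-3.01, 3.01], [-1.01, 2.22], [0.06, 2.58], [-1.02, 4.17], [0.09, 2.62], [-3.14, 3.14]. Speed limits (rad/s): [2.57, 2.57, 3.14, 3.14, 3.14, 3.14].

### API

Orientations are given as a rotation vector (axis times angle).
In Python, from station import readout, viewer, ctrl, nets gives the robot as it stands. The module is installed in compiled form; this text tells all that it offers.
- The arm moves only by the tool step_arm, never from a script. Its argument "moves" is a list that holds one entry, the list of rows, each a list of 4 numbers: the shift along the world's x, y, z in cm, then the turn about the world's z in rad. In form: [[[dx, dy, dz, yaw], ...]]. A call has 1 to 10 rows; each row shifts and turns the commanded pose from where the row before left it; what a row does not reach is not made up. A row lasts 1/12 s, in which the tool goes at most 41.7 mm and 7.16 degrees, less where a joint would pass 70% of its speed; a pose out of reach is approached as far as the arm can. A call is refused whole if a number of a shift passes 4.17 or a number of a turn 0.125, either way. A call with a gripper value outside its range is refused whole. "grip" is the closure, from 0 (fully open) to 1 (shut), set as the call begins (left out, the last holds). The fingers move at their own pace and stop on an object; "squeeze" is the grip in N (left out, the last holds). Time passes only in rows, so rows that do not move let the fingers close. It gives the time, the measured TCP pose, the force and the opening at its end, in the units of the state.
- readout.get_obs(): the state, without advancing time (a new reading comes with each control period).
- viewer.get_image(name): name is "side" or "top"; returns the picture (384x512x3 uint8, blue, green, red); there is no depth.
- viewer.calibration(name): a dict with "camera_matrix" (3x3 intrinsics, pixels), "R" (3x3) and "t" (3): a world point X has camera coordinates R X + t. Camera axes: x right, y down, z forward; pixel columns grow to the right and rows downward; lengths in m; the calibration is good to about 2 mm. A picture is of the moment at which its call begins. calibration takes no time and is no camera call.
- ctrl.finish_job(): hands the job in, once; it reports no verdict.
Trained networks look in the newest picture that a camera, given by its name, has taken for a name from the list of things; names that differ only in an ending like _2 or _b are one class to them, and where a whole thing is asked for, a point or a joint stands for the part that bears it (a point fixed in the world has none). Each returns a list of dicts, best first, with "confidence" (0 to 1); they miss things now and then, are a little off and sometimes report something else, mostly with a low value. They report only what shows in the picture. A call takes as long as a camera call. They do not tell look-alikes from the thing itself.
- nets.masks_of(camera, thing): "region" (384x512 bool, what is visible of it) and "box" ([left, top, right, bottom] in pixels, round what is visible of it).
- nets.pinpoint(camera, thing): "at" ([column, row] in pixels: a listed point, or the origin of a listed thing).
The state is a dict: "t": time; "q": joint angles; "dq": joint speeds; "effort": joint torques, N m; "tool_pos": TCP position; "tool_rot": TCP orientation; "contact_force": force on the tool from outside, world axes, zero at the start; "wrist_torque": the same for the moment, N m; "opening": finger opening in m.
Only numpy, scipy, OpenCV 4.12 (cv2) and the standard library are available. Lean on these libraries where they do the work, as an engineer would, in place of code of your own. Each camera call takes 0.05 s, during which the arm holds its last target. There are 200 camera calls.

### The job

Take the small rolling pin out of the white drying stand and put it away in the upright wooden rack: its short lower handle in the round hole of the block, the barrel caught under the steel fork, the long upper handle standing between the prongs. The barrel will not pass down through the fork, so tip the lower handle into the hole at a slant from the fork's open side, then straighten the pin until it stands upright on the bottom of the hole, and let go. Leave the pestle in the stand, and the jar, the mug and the mixing bowl where they are.

Things in the scene. Friction and masses are not known exactly. Their poses are not given: they have to be found in the camera images.
- pin_center (a point): Centre (half-way up) of the wooden rolling pin, loose, round about its z (towards the long upper handle), 200 mm long, 120 g. Up from the foot: lower handle 22 mm diameter to 46 mm (flat end 21 mm across), barrel 40 mm diameter from 46 to 128 mm, upper handle 22 mm diameter from 128 to 200 mm. Starts upright in either well of the stand, foot 10 mm above the table, long handle up.
- pin_foot (a point): Centre of the flat lower end of the rolling pin; same axes as pin_center and 100 mm below it along the pin's axis.
- pin_neck (a point): Point on the rolling pin's axis 145 mm above its foot, where the fork surrounds the upper handle once put away; same axes. Grip the handle at least 170 mm above the foot, so that the fingers stay above the fork.
- rack_seat (a point): Centre of the bottom of the rack's hole, 10 mm above the table. Fixed rack: wooden block 120 (x) by 110 (y) by 38 mm high, in its middle a vertical blind hole 40 mm in diameter, 28 mm deep, mouth chamfered 2 mm. z is up; the fork's open side, from which the pin must come, faces -x. Two steel posts, 10 mm square, at x = +45, y = +-27 mm carry the fork.
- rack_slot (a point): Centre of the fork's slot, 145 mm straight above rack_seat; same axes. Flat steel fork 6 mm thick (152 to 158 mm above the table), 64 mm wide; slot 28 mm wide, open to -x; prongs end at x = -18 mm, slot's back at +14 mm. To pass the prong ends lean the pin 22 to 24 degrees, top to -x, foot over the hole; straighten with the foot at most 6 mm above the hole's bottom.
- stand: White plastic drying stand, fixed, 90 (x) by 170 (y) by 48 mm high; origin at the centre of its underside. Two vertical wells, 27 mm in diameter and 38 mm deep, at y = -50 and +50 mm hold the rolling pin and a pestle, in either order. Lift the pin straight up 40 mm or more to clear its well.
- pestle_center (a point): Centre (half-way up) of a plain wooden pestle, 120 mm long, shaft 22 mm, thicker rounded head 36 mm in diameter at the top; it stands in the other well and stays there.
- jar: Small glass jar with steel cap, 42 mm diameter, 75 mm high, standing between rack and stand; origin at its underside. Leave it.
- bowl: Clear plastic mixing bowl, 200 mm across, 85 mm high, towards the far edge; origin at its underside. Leave it.
- mug: White mug, 76 mm across, 85 mm high, near the robot; origin at its underside. Leave it.
There are look-alikes about, which are no part of the job. What is shaped like the part that bears pin_center but green or purple is not meant. What is shaped like the part that bears rack_seat but blue is not meant.

How it is judged:
On the way:
1. the foot of the rolling pin is inside the hole while the pin still leans by 9 degrees or more (z of pin_foot in the frame of rack_seat below 0.026 m and horizontal distance between pin_foot and rack_seat below 0.02 m and angle between pin_center's own z axis and vertical above 0.15 rad), for 0.05 s.
At the end, for the whole second after the job is handed in: The rolling pin stands released in the rack: its foot on the bottom of the hole (within 6 mm of it in height and 13 mm of its centre), its upper handle between the prongs (pin_neck within 16 mm of rack_slot, horizontally), upright within 7 degrees (z of pin_foot in the frame of rack_seat below 0.006 m and horizontal distance between pin_foot and rack_seat below 0.013 m and horizontal distance between pin_neck and rack_slot below 0.016 m and angle between pin_center's own z axis and vertical below 0.12 rad); the robot touches nothing.
It fails at once if the pestle, jar, bowl or mug is moved by more than 30 mm (distance of any of pestle_center, jar, bowl, mug from where it was at the start of the episode above 0.03 m).
It also fails if it takes over 48 s, if anything falls off the work surface, if the arm or the gripper's body presses on something with over 40 N, if the wrist force passes 120 N, or if a joint passes its speed limit or range.

## Working session

There is one attempt and no reset: what is moved stays moved. The work goes in short steps, Python scripts to look and compute and a tool call to move; the robot and the scene stay as the last step left them, time stands still between calls to the robot, and variables do not carry over. Pictures are saved under pics/ and viewed, about 8 in all and at most 12, crops included, and the job is handed in when it is done.

Besides the shell and the picture viewer there is one more tool, called after "Emit:" as name(argument=value, ...), one argument or row to a line, values as JSON. step_arm: Moves the arm, as the interface text tells. Its arguments: {"type":"object","properties":{"moves":{"type":"array","items":{"type":"array","items":{"type":"array","items":{"type":"number"}}}},"grip":{"type":"number"},"squeeze":{"type":"number"}},"required":["moves"]}

```bash
mkdir -p pics; cat > h.py <<'E'
import numpy as np, cv2
from station import readout, viewer, ctrl, nets
C={n:viewer.calibration(n) for n in("side","top")}
def P(n):
    c=C[n]; return c["camera_matrix"]@np.c_[c["R"],c["t"]]
def tri(a,b):
    X=cv2.triangulatePoints(P("side"),P("top"),np.array(a,float).reshape(2,1),np.array(b,float).reshape(2,1)); X=(X[:3]/X[3]).ravel()
    return X
def proj(n,X):
    u=P(n)@np.r_[X,1]; return u[:2]/u[2]
E
python3 - <<'E'
from h import *
for n in C:
    cv2.imwrite(f"pics/{n}0.png",viewer.get_image(n))
    print(n,-C[n]["R"].T@C[n]["t"])
for th in ["pin_center","pin_foot","pin_neck","rack_seat","rack_slot","stand","pestle_center","jar","mug","bowl"]:
    d={n:nets.pinpoint(n,th) for n in C}
    for n in C: print(th,n,[(np.round(e["at"],1).tolist(),round(e["confidence"],2)) for e in d[n][:4]])
o=readout.get_obs(); print({k:np.round(v,3) for k,v in o.items()})
E
```

```text
side [ 0.49732222 -0.8271995   0.97598758]
top [0.3069932  0.02630467 1.53387099]
pin_center side [([287.2, 338.2], 0.95), ([270.5, 286.8], 0.84), ([220.7, 333.9], 0.6)]
pin_center top [([382.7, 207.9], 0.75), ([378.8, 166.4], 0.6), ([349.5, 181.7], 0.49)]
pin_foot side [([225.1, 356.0], 0.96), ([267.6, 315.0], 0.85), ([285.3, 359.1], 0.76)]
pin_foot top [([372.6, 210.3], 0.72), ([373.3, 173.7], 0.69)]
pin_neck side [([264.9, 277.4], 0.93), ([290.8, 325.1], 0.9), ([222.2, 321.3], 0.57)]
pin_neck top [([381.0, 162.4], 0.79), ([386.6, 209.0], 0.52), ([350.6, 174.7], 0.51)]
rack_seat side [([227.8, 170.5], 0.91), ([198.0, 128.4], 0.87)]
rack_seat top [([200.1, 227.0], 0.96), ([147.9, 260.3], 0.61)]
rack_slot side [([224.8, 130.2], 0.97), ([193.7, 94.5], 0.7), ([187.2, 222.7], 0.59)]
rack_slot top [([136.1, 257.2], 0.88), ([191.4, 222.3], 0.87)]
stand side [([269.9, 295.6], 0.67)]
stand top [([326.9, 183.7], 0.71), ([200.1, 227.8], 0.35)]
pestle_center side [([275.0, 263.8], 0.86)]
pestle_center top [([314.3, 177.0], 0.58)]
jar side [([243.2, 229.6], 0.56), ([266.0, 276.0], 0.26)]
jar top [([266.8, 212.0], 0.59)]
mug side [([268.9, 312.4], 0.38)]
mug top [([262.5, 253.7], 0.97), ([192.5, 221.8], 0.51)]
bowl side [([330.1, 219.6], 0.96)]
bowl top [([251.4, 142.4], 0.78)]
{'t': np.float64(1.1), 'q': array([ 1.015,  0.053,  1.613, -0.   ,  1.476, -0.119]), 'dq': array([-0.003, -0.001,  0.   , -0.001, -0.001,  0.001]), 'effort': array([ 2.0000e-03, -3.9367e+01, -3.7048e+01, -0.0000e+00,  0.0000e+00,
       -0.0000e+00]), 'tool_pos': array([0.264, 0.566, 0.231]), 'tool_rot': array([2.65 , 1.687, 0.   ]), 'contact_force': array([-0.423,  0.291,  0.364]), 'wrist_torque': array([ 0.001,  0.005, -0.006]), 'opening': np.float64(0.085)}
```

View pics/side0.png

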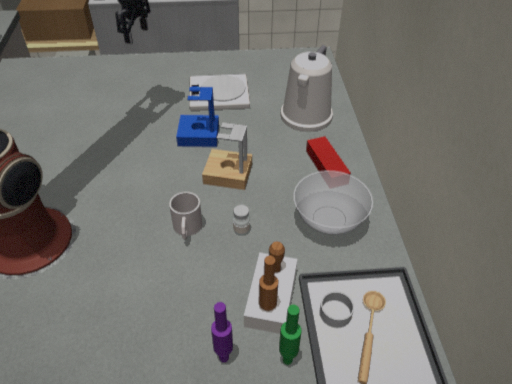

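View pics/top0.png

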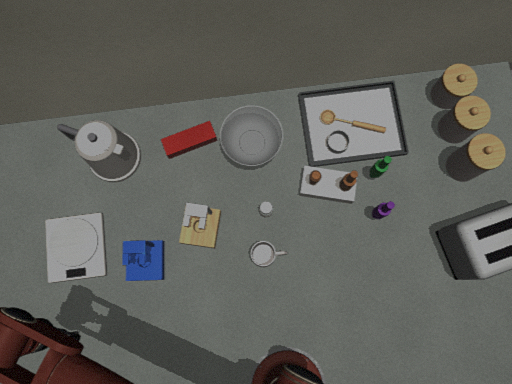

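The side view shows the brown pin in the stand's nearer well (~270,285) with the pestle behind it (277,255), and the wooden rack with its steel fork at (228,165). In the top view the pin is at (349,181) and the rack at (200,225). The green, purple and blue look-alikes lie elsewhere.

```bash
python3 - <<'E'
from h import *
for k,a,b in [("pin_c",(270.5,286.8),(349.5,181.7)),("neck",(264.9,277.4),(350.6,174.7)),("seat",(227.8,170.5),(200.1,227)),("slot",(224.8,130.2),(191.4,222.3)),("pestle",(275,263.8),(314.3,177)),("stand",(269.9,295.6),(326.9,183.7)),("jar",(243.2,229.6),(266.8,212))]:
    X=tri(a,b); print(k,X.round(4),(proj("side",X)-a).round(1),(proj("top",X)-b).round(1))
cs=[]
for n,box in (("top",(280,150,370,220)),("side",(235,230,310,340)),("top",(165,190,235,260)),("side",(190,110,265,200))):
    im=cv2.imread(f"pics/{n}0.png"); l,t,r,b=box
    cs.append(cv2.resize(im[t:b,l:r],(400,300),interpolation=cv2.INTER_CUBIC))
cv2.imwrite("pics/crop0.png",np.vstack([np.hstack(cs[:2]),np.hstack(cs[2:])]))
E
```

```text
pin_c [ 0.5778 -0.2671  0.1205] [-2.2  0.6] [-0.4 -1.6]
neck [ 0.5777 -0.2668  0.1589] [ 3.8 -1. ] [0.7 2.7]
seat [0.5121 0.2039 0.0115] [-0.4  0.1] [-0.1 -0.4]
slot [0.5095 0.2109 0.1523] [-0.2  0.1] [-0.1 -0.2]
pestle [ 0.6077 -0.1722  0.0698] [ 1.5 -0.4] [0.3 1.2]
stand [ 0.5929 -0.217   0.0113] [ 1.4 -0.4] [0.3 1.1]
jar [ 0.5375 -0.0119  0.002 ] [-2.   0.5] [-0.4 -1.7]
```

View pics/crop0.png

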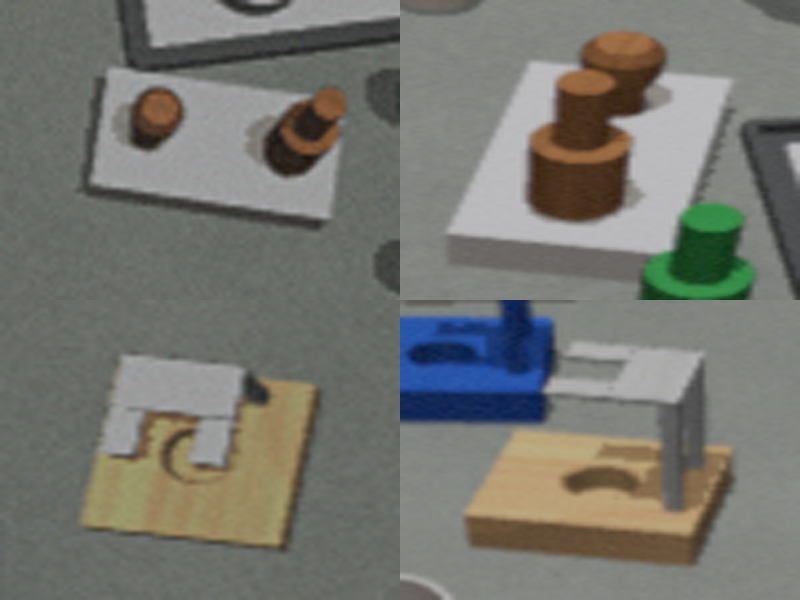

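The crops show the pin's handle end at about top (353.8,174) and side (269.9,260). The fork opens toward -x and the rack is turned slightly. I'll fit models to get both more precisely.

```bash
cat >> h.py <<'E'
def box(x0,x1,y0,y1,z0,z1): return np.array([[x,y,z] for x in(x0,x1) for y in(y0,y1) for z in(z0,z1)],float)
RACK=[box(-60,60,-55,55,0,38)]
# plate: slot back at +14, plate to x=+50
FORK=[box(14,50,-32,32,152,158),box(-18,14,14,32,152,158),box(-18,14,-32,-14,152,158),box(40,50,22,32,38,152),box(40,50,-32,-22,38,152)]
S=4
def rast(n,parts,p):
    m=np.zeros((384*S,512*S),np.uint8); c,s=np.cos(p[2]),np.sin(p[2])
    R=np.array([[c,-s,0],[s,c,0],[0,0,1]])
    for b in parts:
        X=b/1000@R.T+[p[0],p[1],0]; u=np.array([proj(n,x) for x in X])
        h=cv2.convexHull(((u+.5)*S-.5).astype(np.float32)); cv2.fillConvexPoly(m,h.round().astype(np.int32),1)
    return cv2.resize(m.astype(np.float32),(512,384),interpolation=cv2.INTER_AREA)
E
python3 - <<'E'
from h import *
from scipy.optimize import minimize
W={}
for n,(l,t,r,b) in (("top",(165,190,235,260)),("side",(195,145,262,195))):
    im=cv2.imread(f"pics/{n}0.png").astype(int); 
    w=(im[...,2]-im[...,0]>22); m=np.zeros(w.shape,bool); m[t:b,l:r]=w[t:b,l:r]
    W[n]=cv2.morphologyEx(m.astype(np.uint8),cv2.MORPH_CLOSE,np.ones((3,3))).astype(float); print(n,m.sum())
def cost(p,names=("top","side")):
    c=0
    for n in names:
        f=rast(n,FORK,p); k=rast(n,RACK,p)*(1-f); valid=1-f
        c+=(np.abs(k-W[n])*valid).sum()/W[n].sum()
    return c
for ns in (("top","side"),("top",),("side",)):
    r=minimize(cost,[.512,.204,-.15],args=(ns,),method="Nelder-Mead",options=dict(initial_simplex=[[.512,.204,-.15],[.518,.204,-.15],[.512,.21,-.15],[.512,.204,-.08]],xatol=1e-4,fatol=1e-4)); print(ns,r.x.round(4),r.fun)
    if len(ns)==2: p=r.x
cs=[]
for n,(l,t,rr,b) in (("top",(165,190,235,260)),("side",(190,110,265,200))):
    im=cv2.imread(f"pics/{n}0.png"); im=cv2.resize(im,None,fx=4,fy=4,interpolation=cv2.INTER_CUBIC)
    for parts,col in ((RACK,(0,255,0)),(FORK,(0,0,255))):
        k=(cv2.resize(rast(n,parts,p),None,fx=4,fy=4)>.5).astype(np.uint8)
        cn,_=cv2.findContours(k,cv2.RETR_LIST,cv2.CHAIN_APPROX_NONE); cv2.drawContours(im,cn,-1,col,1)
    cs.append(cv2.resize(im[4*t:4*b,4*l:4*rr],(400,400)))
cv2.imwrite("pics/fit.png",np.hstack(cs))
X=tri((269.9,260),(353.8,174)); print("pin top",X, proj("side",X),proj("top",X))
E
```

```text
top 1002
side 1501
('top', 'side') [ 0.5126  0.2042 -0.2691] 0.09813839279719505
('top',) [ 0.5133  0.2035 -0.2861] 0.04326784658242032
('side',) [ 0.5119  0.2065 -0.2657] 0.031278607689747
pin top [ 0.57769798 -0.26453806  0.20945277] [269.26714341 260.16278197] [353.69440988 173.54707734]
```

View pics/fit.png

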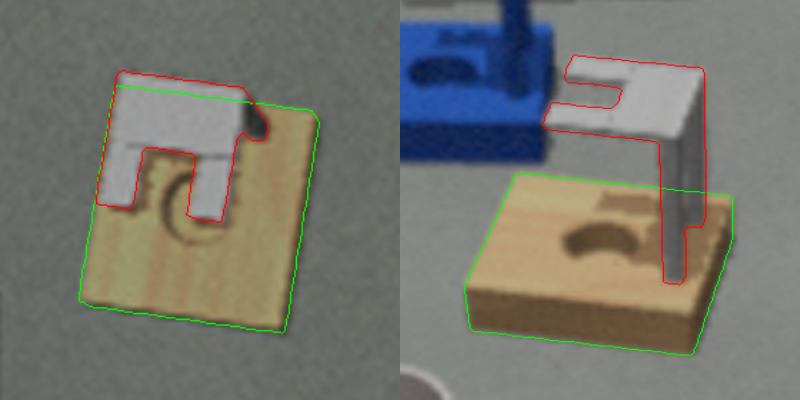

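The overlay matches the block and fork outlines in both views. That puts the rack at (0.5125, 0.2045) with yaw −0.27, and the pin's axis at about (0.578, −0.266).

Rows cannot tilt the tool. I'll grip with the jaws along the rack's y, tilt the pin in the pads against the well rim, and straighten it against the hole wall.

Emit:
step_arm(
  moves=[
    [[1.31,-3.465,1.5,0.083],[1.31,-3.465,1.5,0.083],[1.31,-3.465,0,0],[1.31,-3.465,0,0],[1.31,-3.465,0,0],[1.31,-3.465,0,0],[1.31,-3.465,0,0],[1.31,-3.465,0,0],[1.31,-3.465,0,0],[1.31,-3.465,0,0]],
  ],
  grip=0,
  squeeze=30,
)

```text
t: 1.93
tool_pos: [0.3956, 0.2182, 0.2616]
tool_rot: [2.5, 1.902, 0.002]
contact_force: [1.2, -0.0, 1.2]
opening: 0.0855
```

Emit:
step_arm(
  moves=[
    [[1.31,-3.465,0,0],[1.31,-3.465,0,0],[1.31,-3.465,0,0],[1.31,-3.465,0,0],[1.31,-3.465,0,0],[1.31,-3.465,0,0],[1.31,-3.465,0,0],[1.31,-3.465,0,0],[1.31,-3.465,0,0],[1.31,-3.465,0,0]],
  ],
)

```text
t: 2.77
tool_pos: [0.5267, -0.1287, 0.2615]
tool_rot: [2.501, 1.9, 0.001]
contact_force: [0.1, 0.2, 0.2]
opening: 0.0854
```

Emit:
step_arm(
  moves=[
    [[1.31,-3.465,0,0],[1.31,-3.465,0,0],[1.31,-3.465,0,0],[1.31,-3.465,0,0],[0,0,0,0],[0,0,0,0],[0,0,0,0]],
  ],
)

```text
t: 3.35
tool_pos: [0.5786, -0.265, 0.261]
tool_rot: [-2.5, -1.9, -0.0]
contact_force: [0.5, -0.6, 0.5]
opening: 0.0855
```

Emit:
step_arm(
  moves=[
    [[0,0,-2.2,0],[0,0,-2.2,0],[0,0,-2.2,0],[0,0,-1.5,0],[0,0,-0.8,0],[0,0,0,0],[0,0,0,0]],
  ],
)

```text
t: 3.93
tool_pos: [0.5789, -0.2649, 0.1729]
tool_rot: [2.5, 1.902, 0.0]
contact_force: [0.6, -0.4, 0.4]
opening: 0.0858
```

```bash
python3 - <<'E'
from h import *
cs=[]
for n,(l,t,r,b) in (("top",(270,130,390,220)),("side",(215,210,335,300))):
    im=viewer.get_image(n); cs.append(cv2.resize(im[t:b,l:r],(400,300),interpolation=cv2.INTER_CUBIC))
cv2.imwrite("pics/grasp.png",np.hstack(cs)); print(readout.get_obs()["tool_pos"])
E
```

```text
[ 0.57968385 -0.26558319  0.17430035]
```

View pics/grasp.png

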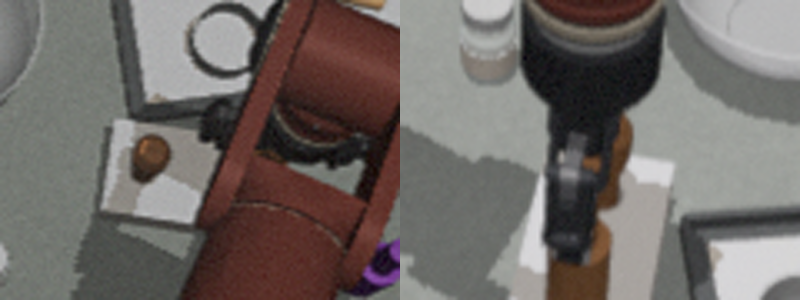

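The near finger (~572,230 in the right crop) lines up with the barrel below it (~580,270), and the pestle stands clear. Closing now.

Emit:
step_arm(
  moves=[
    [[0,0,0,0],[0,0,0,0],[0,0,0,0],[0,0,0,0],[0,0,0,0],[0,0,0,0],[0,0,0,0],[0,0,0,0],[0,0,0,0],[0,0,0,0]],
  ],
  grip=1,
  squeeze=30,
)

```text
t: 4.87
tool_pos: [0.5789, -0.2653, 0.1725]
tool_rot: [2.501, 1.901, 0.0]
contact_force: [0.2, 0.2, 1.6]
opening: 0.0209
```

Emit:
step_arm(
  moves=[
    [[0,0,1.0,0],[0,0,1.0,0],[0,0,0.7,0],[0,0,0.3,0],[0,0,0,0],[0,0,0,0]],
  ],
)

```text
t: 5.37
tool_pos: [0.5789, -0.2654, 0.2027]
tool_rot: [2.501, 1.901, 0.0]
contact_force: [0.1, -0.1, -1.8]
opening: 0.0211
```

Emit:
step_arm(
  moves=[
    [[-0.24,0.067,0,0],[-0.665,0.184,-0.015,0],[-0.665,0.184,-0.04,0],[-0.66,0.183,-0.075,0],[-0.655,0.182,-0.1,0],[0,0,0,0],[0,0,0,0]],
  ],
)

```text
t: 5.95
tool_pos: [0.5494, -0.257, 0.2001]
tool_rot: [-2.501, -1.901, -0.0]
contact_force: [2.2, 0.3, -0.7]
opening: 0.0209
```

Emit:
step_arm(
  moves=[
    [[-0.655,0.182,-0.13,0],[-0.646,0.179,-0.16,0],[-0.636,0.176,-0.19,0],[-0.631,0.175,-0.215,0],[-0.627,0.174,-0.245,0],[-0.607,0.168,-0.27,0],[0,0,0,0],[0,0,0,0],[0,0,0,0]],
  ],
)

```text
t: 6.7
tool_pos: [0.5114, -0.2466, 0.1874]
tool_rot: [-2.5, -1.9, 0.001]
contact_force: [1.2, 0.2, -1.5]
opening: 0.0214
```

Emit:
step_arm(
  moves=[
    [[0,0,1.5,0],[0,0,2.5,0],[0,0,2.5,0],[0,0,2.0,0],[0,0,0.5,0],[0,0,0,0],[0,0,0,0]],
  ],
)

```text
t: 7.28
tool_pos: [0.5114, -0.2466, 0.2765]
tool_rot: [-2.499, -1.9, 0.002]
contact_force: [-0.0, -0.2, -1.9]
opening: 0.021
```

```bash
python3 - <<'E'
from h import *
o=readout.get_obs(); print(o["tool_pos"].round(4),o["contact_force"].round(2))
cs=[]; a=-.27; ux=np.array([np.cos(a),np.sin(a),0])
for n in ("top","side"):
    im=viewer.get_image(n)
    for th in ("pin_foot","pin_center","pin_neck"): print(n,th,[(np.round(e["at"],1).tolist(),round(e["confidence"],2)) for e in nets.pinpoint(n,th)[:4]])
    g=o["tool_pos"]-[0,0,.019]*np.array([0,0,-1])
    for t in (19,23,27):
        d=np.array([0,0,np.cos(np.radians(t))])-ux*np.sin(np.radians(t))
        print(n,t,"foot",proj(n,g-.1815*d).round(1),"ctr",proj(n,g-.0815*d).round(1))
    f=proj(n,g-.1*np.array([-.38*ux[0],-.38*ux[1],.92])).astype(int); l,t0=f[0]-60,f[1]-45
    cs.append(cv2.resize(im[max(t0,0):t0+90,l:l+120],(400,300),interpolation=cv2.INTER_CUBIC)); print(l,t0)
cv2.imwrite("pics/tilt.png",np.hstack(cs))
E
```

```text
[ 0.5114 -0.2466  0.2765] [-0.02 -0.2  -1.9 ]
top pin_foot []
top pin_center [([380.0, 206.6], 0.49)]
top pin_neck [([387.4, 208.5], 0.54)]
top 19 foot [348.3 183.1] ctr [352.9 187.5]
top 23 foot [349. 179.] ctr [353.2 185.5]
top 27 foot [349.7 174.9] ctr [353.6 183.5]
292 139
side pin_foot [([287.6, 361.7], 0.98), ([269.9, 283.7], 0.87), ([225.5, 357.7], 0.69)]
side pin_center [([221.0, 333.5], 0.73), ([288.3, 334.6], 0.62), ([254.5, 254.7], 0.61)]
side pin_neck [([224.6, 319.5], 0.86), ([239.8, 239.4], 0.84), ([289.7, 323.7], 0.67)]
side 19 foot [263.4 284.8] ctr [247.6 254.1]
side 23 foot [269.2 284.5] ctr [250.3 253.9]
side 27 foot [274.9 283.9] ctr [253.  253.6]
193 214
```

View pics/tilt.png

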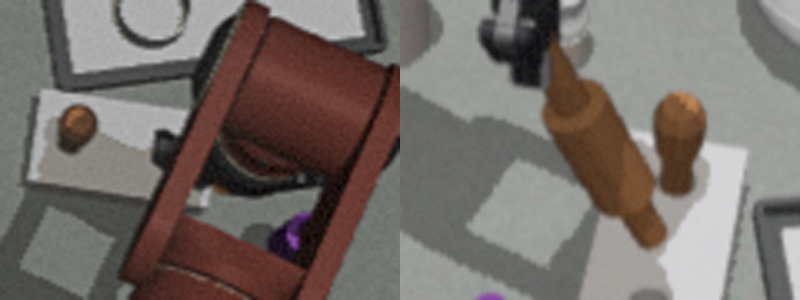

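The tilted pin's foot is at side pixel (269.9, 284), against a prediction of (269.2, 284.5) for 23°. The lean is therefore about 23°, and the pestle is undisturbed. Carrying it over to the open side of the rack.

Emit:
step_arm(
  moves=[
    [[-0.4,1.5,0,0],[-0.75,3.0,0,0],[-0.75,3.0,0,0],[-0.75,3.0,0,0],[-0.75,3.0,0,0],[-0.75,3.0,0,0],[-0.75,3.0,0,0],[-0.75,3.0,0,0],[-0.75,3.0,0,0],[-0.75,3.0,0,0]],
  ],
)

```text
t: 8.52
tool_pos: [0.4393, 0.0401, 0.278]
tool_rot: [2.501, 1.901, 0.001]
contact_force: [0.2, 0.3, -1.5]
opening: 0.0209
```

Emit:
step_arm(
  moves=[
    [[-0.75,3.0,0,0],[-0.75,3.0,0,0],[-0.75,3.0,0,0],[-0.75,3.0,0,0],[-0.75,3.0,0,0],[-0.75,3.0,0,0],[-0.38,1.97,0,0],[0,0,0,0],[0,0,0,0]],
  ],
)

```text
t: 9.27
tool_pos: [0.3907, 0.2388, 0.2779]
tool_rot: [2.498, 1.905, -0.0]
contact_force: [-1.0, -0.2, -1.3]
opening: 0.021
```

Emit:
step_arm(
  moves=[
    [[0,0,-1.5,0],[0,0,-2.0,0],[0,0,-2.0,0],[0,0,-1.5,0],[0,0,-1.0,0],[0,0,0,0],[0,0,0,0]],
  ],
)

```text
t: 9.85
tool_pos: [0.3916, 0.2374, 0.1979]
tool_rot: [-2.502, -1.9, 0.001]
contact_force: [0.3, -0.9, -1.0]
opening: 0.0213
```

```bash
python3 - <<'E'
from h import *
o=readout.get_obs(); print(o["tool_pos"].round(4),o["contact_force"].round(2))
cs=[]; a=-.27; ux=np.array([np.cos(a),np.sin(a),0])
g=o["tool_pos"]+[0,0,.019]
for n in ("top","side"):
    im=viewer.get_image(n)
    for th in ("pin_foot","pin_center","pin_neck"): print(n,th,[(np.round(e["at"],1).tolist(),round(e["confidence"],2)) for e in nets.pinpoint(n,th)[:4]])
    for t in (19,23,27):
        d=np.array([0,0,np.cos(np.radians(t))])-ux*np.sin(np.radians(t))
        print(n,t,"foot",proj(n,g-.1815*d).round(1),"ctr",proj(n,g-.0815*d).round(1))
    l,t0=(130,180) if n=="top" else (150,100)
    cs.append(cv2.resize(im[max(t0,0):t0+90,l:l+120],(400,300),interpolation=cv2.INTER_CUBIC))
cv2.imwrite("pics/rack1.png",np.hstack(cs))
E
```

```text
[0.3916 0.2374 0.1979] [ 0.31 -0.94 -0.97]
top pin_foot [([375.5, 209.8], 0.81), ([372.9, 174.5], 0.77), ([197.8, 240.9], 0.62)]
top pin_center [([379.3, 166.0], 0.85), ([381.5, 204.6], 0.48), ([188.1, 255.0], 0.41)]
top pin_neck [([386.9, 210.2], 0.6), ([184.0, 260.1], 0.59), ([380.4, 164.6], 0.5)]
top 19 foot [195.  246.5] ctr [188.5 255.2]
top 23 foot [195.5 242.5] ctr [188.7 253.3]
top 27 foot [195.8 238.7] ctr [188.9 251.5]
side pin_foot [([206.7, 159.3], 0.86), ([222.6, 356.0], 0.8), ([284.7, 358.9], 0.68)]
side pin_center [([190.1, 129.2], 0.96), ([290.3, 340.2], 0.88), ([219.2, 330.4], 0.71)]
side pin_neck [([222.1, 323.3], 0.88), ([291.7, 322.5], 0.85)]
side 19 foot [204.2 158.8] ctr [190.2 131. ]
side 23 foot [208.2 158.1] ctr [192.  130.7]
side 27 foot [212.1 157.2] ctr [193.8 130.2]
```

View pics/rack1.png

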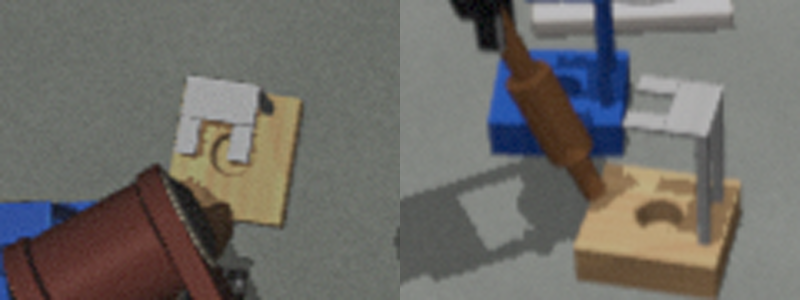

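Foot seen at side (206.7,159.3) and top (197.8,240.9), close to the prediction for 23°, and the pin is clear of the fork on its open side. Moving in over the hole.

Emit:
step_arm(
  moves=[
    [[0.5,-0.14,0,0],[0.9,-0.25,0,0],[0.9,-0.25,0,0],[0.9,-0.25,0,0],[0.9,-0.25,0,0],[0.9,-0.25,0,0],[0.78,-0.21,0,0],[0,0,0,0],[0,0,0,0]],
  ],
)

```text
t: 11.0
tool_pos: [0.4498, 0.2217, 0.1978]
tool_rot: [-2.501, -1.9, 0.001]
contact_force: [-0.8, -0.7, -1.9]
opening: 0.0212
```

```bash
cat > look.py <<'E'
from h import *
import sys
from scipy.optimize import minimize
o=readout.get_obs(); g=o["tool_pos"]+[0,0,.019]; a=-.27; ux=np.array([np.cos(a),np.sin(a),0]); uy=np.array([-np.sin(a),np.cos(a),0])
ims={n:viewer.get_image(n) for n in C}
r=np.array([.5125,.2045,.01]); print("tcp rack",[(round(1e3*float((o["tool_pos"]-r)@u),1)) for u in (ux,uy)],o["tool_pos"].round(4),o["contact_force"].round(1))
for n in C:
    for th in ("pin_foot","pin_center","pin_neck"): print(n,th,[(np.round(e["at"],1).tolist(),round(e["confidence"],2)) for e in nets.pinpoint(n,th) if e["at"][0]<260])
for t in map(float,sys.argv[2:]):
    d=np.array([0,0,np.cos(np.radians(t))])-ux*np.sin(np.radians(t))
    for n in C: print(n,t,"foot",proj(n,g-.1815*d).round(1),"ctr",proj(n,g-.0815*d).round(1),"neck",proj(n,g-.0365*d).round(1))
cs=[]
for n,l,t0 in (("top",145,180),("side",170,95)):
    cs.append(cv2.resize(ims[n][t0:t0+90,l:l+90],(400,400),interpolation=cv2.INTER_CUBIC))
cv2.imwrite(f"pics/{sys.argv[1]}.png",np.hstack(cs))
E
python3 look.py rack2 21 23 25
```

```text
tcp rack [-65.1, -0.1] [0.4498 0.2217 0.1978] [-0.8 -0.7 -1.9]
side pin_foot [([223.5, 355.7], 0.86)]
side pin_center [([221.5, 334.2], 0.63), ([215.8, 132.3], 0.59)]
side pin_neck [([223.0, 321.4], 0.73), ([202.1, 116.8], 0.59)]
top pin_foot [([199.7, 223.6], 0.47)]
top pin_center [([193.7, 232.0], 0.57)]
top pin_neck [([189.6, 233.0], 0.53)]
side 21.0 foot [227.1 161.2] ctr [212.9 133.5] neck [206.  120.2]
top 21.0 foot [198.3 225.2] ctr [192.  233.5] neck [188.8 237.6]
side 23.0 foot [229.1 160.8] ctr [213.8 133.3] neck [206.5 120.1]
top 23.0 foot [198.5 223.2] ctr [192.1 232.5] neck [188.9 237.2]
side 25.0 foot [231.1 160.4] ctr [214.7 133.1] neck [206.9 120. ]
top 25.0 foot [198.7 221.3] ctr [192.2 231.6] neck [188.9 236.8]
```

View pics/rack2.png

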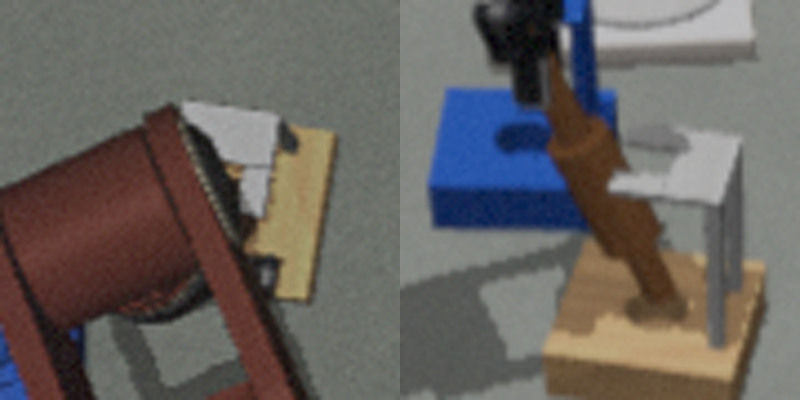

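The foot (crop ~665,300) is over the hole (~658,312), and the barrel is in front of the prong ends and clear of them. Lowering.

Emit:
step_arm(
  moves=[
    [[0,0,-0.5,0],[0,0,-0.5,0],[0,0,-0.5,0],[0,0,-0.5,0],[0,0,-0.4,0],[0,0,0,0],[0,0,0,0]],
  ],
)

```text
t: 11.98
tool_pos: [0.4492, 0.2219, 0.1733]
tool_rot: [-2.501, -1.901, 0.001]
contact_force: [0.1, -0.4, -2.1]
opening: 0.0213
```

Emit:
step_arm(
  moves=[
    [[0,0,-0.3,0],[0,0,-0.3,0],[0,0,0,0],[0,0,0,0]],
  ],
)

```text
t: 12.32
tool_pos: [0.4493, 0.2219, 0.1677]
tool_rot: [-2.501, -1.901, 0.001]
contact_force: [1.1, 0.6, -1.1]
opening: 0.0211
```

Emit:
step_arm(
  moves=[
    [[0,0,-0.2,0],[0,0,-0.2,0],[0,0,0,0],[0,0,0,0]],
  ],
)

```text
t: 12.65
tool_pos: [0.4493, 0.2219, 0.1637]
tool_rot: [-2.501, -1.901, 0.001]
contact_force: [-0.4, -0.0, -2.4]
opening: 0.021
```

```bash
python3 look.py rack3 21 23 25
```

```text
tcp rack [-65.6, -0.1] [0.4493 0.2219 0.1637] [-0.4 -0.  -2.4]
side pin_foot [([225.4, 358.1], 0.7), ([206.6, 132.0], 0.66), ([229.2, 170.4], 0.58)]
side pin_center [([185.4, 225.5], 0.69), ([214.7, 143.6], 0.68), ([222.2, 330.5], 0.61)]
side pin_neck [([206.3, 129.3], 0.98), ([226.1, 131.3], 0.73), ([220.9, 322.0], 0.59), ([225.8, 169.4], 0.33)]
top pin_foot []
top pin_center []
top pin_neck []
side 21.0 foot [227.3 170. ] ctr [213.4 143.3] neck [206.7 130.4]
top 21.0 foot [199.7 226.6] ctr [193.6 234.8] neck [190.6 238.9]
side 23.0 foot [229.3 169.7] ctr [214.3 143.1] neck [207.1 130.3]
top 23.0 foot [199.9 224.7] ctr [193.7 233.9] neck [190.7 238.5]
side 25.0 foot [231.3 169.3] ctr [215.2 142.9] neck [207.5 130.2]
top 25.0 foot [200.1 222.8] ctr [193.8 233. ] neck [190.7 238.1]
```

View pics/rack3.png

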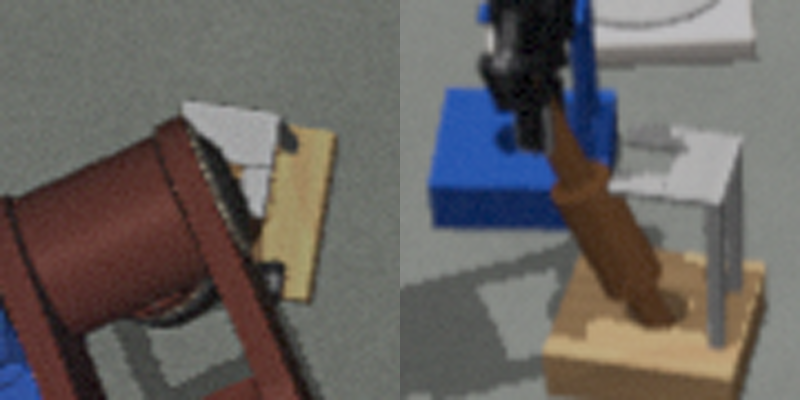

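The lower handle is in the hole. The pin's centre is seen at (214.7,143.6), against a prediction of (214.3,143.1) at 23°, with the foot about 5 mm above the bottom. Straightening along an arc.

Emit:
step_arm(
  moves=[
    [[0.626,-0.173,0.13,0],[0.626,-0.173,0.14,0],[0.593,-0.164,0.15,0],[0.593,-0.164,0.15,0],[0,0,0,0],[0,0,0,0]],
  ],
)

```text
t: 13.55
tool_pos: [0.4744, 0.215, 0.1697]
tool_rot: [2.501, 1.9, 0.001]
contact_force: [-1.0, 0.6, -2.0]
opening: 0.021
```

Emit:
step_arm(
  moves=[
    [[0.588,-0.163,0.12,0],[0.588,-0.163,0.11,0],[0.593,-0.164,0.08,0],[0.593,-0.164,0.07,0],[0,0,0,0],[0,0,0,0]],
  ],
)

```text
t: 14.05
tool_pos: [0.498, 0.2084, 0.1734]
tool_rot: [2.501, 1.9, 0.001]
contact_force: [-2.0, 0.1, -1.7]
opening: 0.0208
```

```bash
python3 look.py rack4 6 8 10
```

```text
tcp rack [-15.0, -0.1] [0.498  0.2084 0.1734] [-2.   0.1 -1.7]
side pin_foot [([230.7, 171.8], 0.8), ([189.7, 222.8], 0.71), ([226.4, 358.8], 0.7)]
side pin_center [([230.6, 142.1], 0.87), ([221.4, 331.2], 0.77)]
side pin_neck [([223.7, 324.7], 0.9), ([221.3, 131.6], 0.76)]
top pin_foot []
top pin_center []
top pin_neck []
side 6.0 foot [228.9 170.5] ctr [224.  143.3] neck [221.6 130.1]
top 6.0 foot [200.  225.3] ctr [195.1 224.7] neck [192.6 224.4]
side 8.0 foot [231.  170.6] ctr [225.  143.3] neck [222.1 130.1]
top 8.0 foot [200.3 223.3] ctr [195.2 223.7] neck [192.7 224. ]
side 10.0 foot [233.1 170.7] ctr [226.  143.3] neck [222.5 130.1]
top 10.0 foot [200.6 221.3] ctr [195.4 222.8] neck [192.7 223.5]
```

View pics/rack4.png

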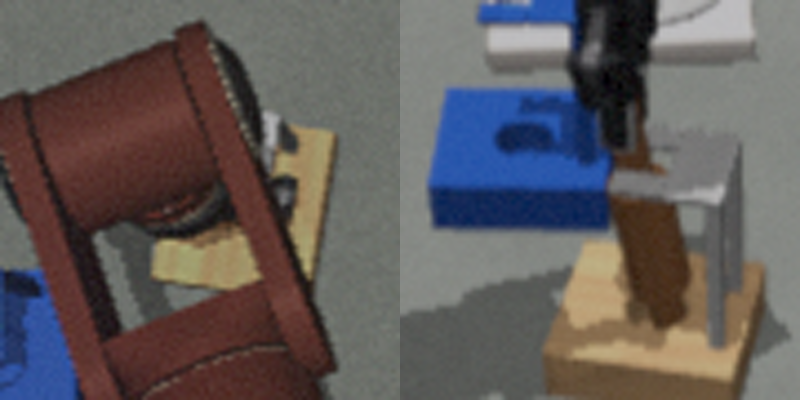

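The barrel is under the fork, the handle is between the prongs, and the lean is about 8°. Finishing the straightening.

Emit:
step_arm(
  moves=[
    [[0.46,-0.127,0.03,0],[0.46,-0.127,0.02,0],[0.28,-0.077,0,0],[0.24,-0.067,0,0],[0,0,0,0],[0,0,0,0]],
  ],
)

```text
t: 14.95
tool_pos: [0.5119, 0.2047, 0.1738]
tool_rot: [-2.501, -1.901, 0.0]
contact_force: [-1.8, 0.6, -1.4]
opening: 0.0211
```

Emit:
step_arm(
  moves=[
    [[-0.24,0.067,0,0],[-0.19,0.053,0,0],[0,0,-0.1,0],[0,0,0,0],[0,0,0,0]],
  ],
)

```text
t: 15.37
tool_pos: [0.5076, 0.2058, 0.1729]
tool_rot: [2.501, 1.901, 0.0]
contact_force: [-0.8, -1.0, -2.0]
opening: 0.0209
```

Emit:
step_arm(
  moves=[
    [[0,0,0,0],[0,0,0,0],[0,0,0,0],[0,0,0,0],[0,0,0,0],[0,0,0,0],[0,0,0,0],[0,0,0,0]],
  ],
  grip=0,
)

```text
t: 16.03
tool_pos: [0.5075, 0.2059, 0.1729]
tool_rot: [2.501, 1.901, 0.0]
contact_force: [-0.8, -0.2, -0.1]
opening: 0.0851
```

Emit:
step_arm(
  moves=[
    [[0,0,1,0],[0,0,2,0],[0,0,3,0],[0,0,3,0],[-3,0,3,0],[-3,0,3,0],[-3,2,1,0],[-3,2.5,0,0],[-3,2.5,0,0],[0,4,0,0]],
  ],
)

```text
t: 16.87
tool_pos: [0.3548, 0.3154, 0.334]
tool_rot: [2.501, 1.901, 0.004]
contact_force: [0.8, 0.3, 0.1]
opening: 0.0855
```

Emit:
step_arm(
  moves=[
    [[0,4,0,0],[0,4,0,0],[0,4,0,0],[0,4,0,0],[0,4,0,0],[0,0,0,0],[0,0,0,0]],
  ],
)

```text
t: 17.45
tool_pos: [0.3581, 0.5173, 0.3309]
tool_rot: [2.498, 1.904, -0.003]
contact_force: [-0.4, -0.5, 0.3]
opening: 0.0851
```

```bash
python3 look.py rack5; python3 - <<'E'
from h import *
for n in C:
    viewer.get_image(n)
    for th in ("jar","mug","bowl","pestle_center"): print(n,th,[np.round(e["at"],1).tolist() for e in nets.pinpoint(n,th)[:2]])
r=np.array([.5125,.2045,.01])
for h in (0,.1,.145,.2): print(h,[proj(n,r+[0,0,h]).round(1).tolist() for n in C])
E
```

```text
tcp rack [-232.3, 260.3] [0.3581 0.5173 0.3309] [-0.4 -0.5  0.3]
side pin_foot [([223.5, 359.0], 0.85), ([231.1, 169.5], 0.82)]
side pin_center [([220.5, 333.5], 0.91), ([227.8, 143.4], 0.87)]
side pin_neck [([223.8, 323.6], 0.72), ([226.8, 130.2], 0.69)]
top pin_foot []
top pin_center [([196.9, 221.1], 0.46)]
top pin_neck [([195.3, 216.8], 0.71), ([191.8, 218.1], 0.52)]
side jar [[243.9, 229.7]]
side mug [[186.5, 226.2]]
side bowl [[331.6, 219.9]]
side pestle_center [[273.8, 262.6]]
top jar [[267.3, 210.5]]
top mug [[264.0, 254.8]]
top bowl [[250.0, 143.6]]
top pestle_center [[312.3, 178.9]]
0 [[227.5, 170.8], [199.9, 226.6]]
0.1 [[226.3, 144.0], [195.5, 222.6]]
0.145 [[225.7, 130.9], [193.3, 220.6]]
0.2 [[225.0, 114.1], [190.4, 218.1]]
```

View pics/rack5.png

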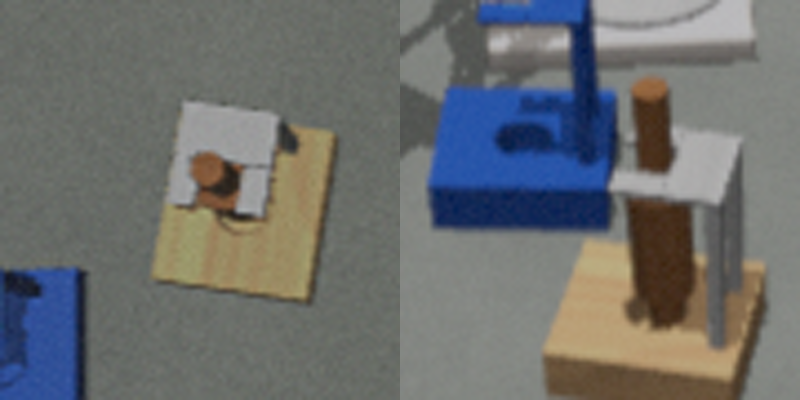

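The final picture shows the pin standing free, its handle between the prongs. The handle end is at side (226.7,114), the same row as predicted for a seated pin. The jar, mug, bowl and pestle show where they were at the start. Handing in.

```bash
python3 -c "
from h import *
print(ctrl.finish_job())"
```

```text
the job is handed in; nothing more can be done
None
```

The rolling pin is put away in the wooden rack and released, and I handed the job in at about 19 s of the 48 s allowed. No verdict was reported.

**How it was done:** I gripped the upper handle about 181 mm above the foot and tilted the pin to about 23° in the pads against the rim of its well. I carried it round to the fork's open side, lowered the foot to about 5 mm above the hole's bottom at that slant, then straightened it and let go.

**Last checks:**
- **Height:** the side view matches a seated pin to within about 2 mm.
- **Lean:** about 2–3°, against a limit of about 7°.
- **Neck:** about 3 mm from the slot's centre, going by the fork's geometry (limit 16 mm). The side view suggested slightly more.
- **Foot position:** this is the tightest one, about 10 mm from the hole's centre towards +x, against a limit of 13 mm. The side view read 10–11 mm, but the hole wall should stop the foot at about 9.5 mm.
- **Other objects:** the pestle, jar, mug and bowl show no clear movement. Differences between network detections were within a few pixels, and the mug was poorly detected in the first side view.
- **Forces and clearance:** contact forces reported after each move stayed under about 3 N, and the gripper is well away from everything.

**What did not work:** I moved the gripper 4–5 mm back towards −x before release to centre the foot, but that seems only to have changed the lean.

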